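Switch the can rack to its empty chute

ROBOT

A 6-joint arm with a two-finger parallel gripper is mounted at the origin on the work surface. World frame = base frame: x ahead of the robot, y to its left, z up, the work surface at z = 0. Lengths are in m, angles in degrees, forces in N, time in s.
With the tool pointing down it reaches from about 0.375 to 0.9 m from the base axis. Payload 3.1 kg.
Tool frame: the origin (TCP) lies at the very end of the fingers, on their centre line; the grasp point (between the pads) lies 19 mm behind it; z points along the fingers, y is the line along which they close (so a half turn about z gives the same grasp; the last joint's range is limited). The gripper opens to 87 mm and grips with 3 to 60 N. Pads are 19 mm wide; open, the fingers measure 117 mm over their backs; the gripper's body (75 mm by 190 mm) begins 51 mm behind the grasp point.
Start: joints at [58.184, 30.224, 82.088, -0, 67.689, -10.227], TCP at [0.23, 0.581, 0.223] pointing down, gripper open.
Joint ranges: [-176.69, 176.69], [-43.24, 126.21], [12.49, 139.97], [-82, 262], [0, 151.66], [-163.58, 163.58]. Speed limits (degrees/s): [159.86, 159.86, 180, 180, 180, 180].

INTERFACE

Orientations are given as a 3x3 rotation matrix whose columns are the frame's x, y, z axes.
In Python, from rig import * gives the robot as it stands.
- The arm moves only by the tool jog_arm, never from a script. Its arguments are lists of equal length, an entry for each row: "delta_pos": the shift along the world's x, y, z in cm, a list of three; "turn": the turn about the world's z in degrees; "grip": the closure, from 0 (fully open) to 1 (shut). In form: {"delta_pos": [[x, y, z], ...], "turn": [turn, ...], "grip": [grip, ...]}. A call has 1 to 12 rows; each row is the pose to reach, as a shift and turn from the pose commanded when the call began; what a row does not reach only later rows make up. A row lasts 1/8 s, in which the tool goes at most 62.5 mm and 10.7 degrees, less where a joint would pass 70% of its speed; a pose out of reach is approached as far as the arm can. A call with a gripper value outside its range is refused whole. The fingers move at their own pace and stop on an object; the grip force is fixed at half the most. Time passes only in rows, so rows that repeat a pose let the fingers close. It gives the time, the measured TCP pose, the force, the opening and the grip force at its end, in the units of the state.
- read_state(): the state, without advancing time (a new reading comes with each control period).
- capture(name): name is "scene" or "top" or "wrist"; returns a dict with "color" (420x560x3 uint8, blue, green, red), "fovy" (degrees; the focal length in pixels is half the picture's height over the tangent of half this angle, whatever the lens; pixels are square), "cx", "cy" (the principal point, pixels), "camera_from_world" (4x4, takes a point from world to camera coordinates). Camera axes: x right, y up, looking along -z (the intrinsics and any distortion apply to the point x, -y, -z); pixel columns grow to the right and rows downward; lengths in m; the calibration is good to about 2 mm. A picture is of the moment at which its call begins. There is no depth.
- hand_in(): hands the job in; it is judged then, once.
The state is a dict: "time_s": time; "joint_positions": joint angles; "qvel": joint speeds; "tau": joint torques, N m; "position": TCP position; "tcp_rot": TCP orientation; "force": force on the tool from outside, world axes, zero at the start; "moment": the same for the moment, N m; "opening": opening from 0.0 (shut) to 1.0 (fully open); "grasp_force": force on a finger pad.
Only numpy, scipy, OpenCV 4.12 (cv2) and the standard library are available. Lean on these libraries where they do the work, as an engineer would, in place of code of your own. Each camera call takes 0.05 s, during which the arm holds its last target. There are 200 camera calls.

TASK

Seen from the robot, the right-hand chute of the can rack (under the feed ramp) is full, so press the raised left end of the seesaw gate down until the gate has rocked fully over to the empty left-hand chute. Only then press the can stop's push pad all the way down, so that both waiting cans roll down into the left chute. Don't touch the cans with the hand or move the other groceries, and leave the gate over and the stop down.

Things in the scene. Friction and masses are not known exactly. Their poses are not given: they have to be found in the camera images.
- rack: Fixed plywood can rack, base 230 x 520 mm. Origin: table level, below the gate's pivot; y runs along the lane (+y: robot's left, empty chute), -x faces the robot, z up. Lane 100 mm wide. Chute floors slope out from 78 mm high at y +-78 to 45 mm at the end walls, y +-236. The feed ramp over the right chute slopes from 176 mm high at y -235 to 153 at y -20; cans on it reach up to 226 mm.
- gate (a joint): Angle (rad) of the seesaw gate, an aluminium channel 170 mm long on a pivot along the rack's x, 110 mm above the table. 0 level, -0.28 right (-y) end fully down, +0.28 left (+y) end fully down. Starts leaning right, -0.28 to -0.17. Friction (0.12 N m) keeps it where it is left; about 2 N on a paddle moves it.
- gate_paddle (a point): Middle of the upper face of the gate's left press paddle, at rack x -85 mm (robot's side), 67 mm left of the pivot. Flat aluminium tab, rack x -112 to -49 mm, 36 mm along y, 6 mm thick, tilting with the gate. This point is 125 to 132 mm above the table at the start, 95 mm with the gate fully over; nothing stands above it. The right end has a like paddle.
- stop (a joint): How far the can stop is pressed down, m: 0 up (a steel bar stands 32 mm above the ramp's floor in front of the waiting cans), 0.038 fully down (bar below the floor, cans roll free). About 3.5 N moves it and it stays where it is left; it has no spring.
- stop_pad (a point): Middle of the top of the can stop's push pad: a black disc, 32 mm in diameter, on a thin upright rod on the robot's side of the ramp (rack x -85 mm, y -100 mm). Its top is 235 mm above the table when up and 197 mm when fully down; it moves straight up and down.
- feed_can0: First waiting can, on the feed ramp against the stop: 54 mm diameter, 80 mm long, lying across the lane, 0.19 kg. Origin at its centre; its x is the can's axis.
- feed_can1: Second waiting can, the same, behind the first.
- full_can0: Can at the end of the full right-hand chute, the same size; origin at its centre.
- full_can1: Next can in the full right-hand chute, the same size; origin at its centre.
- jar: Bystander: jar, 66 mm diameter, 110 mm tall, upright near the rack. Origin: centre of its underside.
- carton: Bystander: cardboard box 50 x 90 x 130 mm tall, upright near the rack. Origin: centre of its underside.
- tin: Bystander: large tin, 74 mm diameter, 100 mm tall, upright near the rack. Origin: centre of its underside.

How it is judged:
By the outcome, as a careful person would: the job done as asked, in the order asked, and still so for the second after the job is handed in, with the robot touching nothing.
It also fails if it takes over 42 s, if anything falls off the work surface, if the arm or the gripper's body presses on something with over 40 N, if the wrist force passes 120 N, or if a joint passes its speed limit or range.

## Working session

There is one attempt and no reset: what is moved stays moved. The work goes in short steps, Python scripts to look and compute and a tool call to move; the robot and the scene stay as the last step left them, time stands still between calls to the robot, and variables do not carry over. Pictures are saved under pics/ and viewed, at most 10 in all, crops included, and the job is handed in when it is done.

Besides the shell and the picture viewer there is one more tool, called after "Request:" as name(argument=value, ...), one argument or row to a line, values as JSON. jog_arm: Moves the arm, as the interface text tells. Its arguments: {"type":"object","properties":{"delta_pos":{"type":"array"},"turn":{"type":"array"},"grip":{"type":"array"}},"required":["delta_pos","turn","grip"]}

```bash
mkdir -p pics; cat > h.py <<'E'
from rig import *
import numpy as np, cv2
def cal(c):
    h=c["color"].shape[0]; f=h/2/np.tan(np.radians(c["fovy"])/2); return f
def ray(c,u,v):
    f=cal(c); T=np.array(c["camera_from_world"]); R=T[:3,:3]; o=-R.T@T[:3,3]
    d=R.T@np.array([(u-c["cx"])/f,-(v-c["cy"])/f,-1.]); return o,d
def onz(c,u,v,z):
    o,d=ray(c,u,v); return o+d*(z-o[2])/d[2]
def proj(c,p):
    f=cal(c); T=np.array(c["camera_from_world"]); q=T[:3,:3]@np.array(p)+T[:3,3]
    return np.array([c["cx"]+f*q[0]/-q[2], c["cy"]-f*q[1]/-q[2]])
E
python3 - <<'E'
from h import *
import pickle
d={}
for n in("scene","top"):
    c=capture(n); d[n]=c; cv2.imwrite(f"pics/{n}0.png",c["color"])
    print(n,{k:v for k,v in c.items() if k!="color"})
pickle.dump(d,open("c0.pkl","wb"))
s=read_state(); print(s["position"],s["tcp_rot"],s["time_s"])
E
```

```text
scene {'fovy': 48.52580814472281, 'cx': 281.6408475925794, 'cy': 210.21723706605172, 'camera_from_world': array([[ 0.27188232,  0.96232435,  0.00344238, -0.17778893],
       [-0.68332762,  0.19053708,  0.70481131,  0.28945852],
       [ 0.67760118, -0.19397801,  0.70938648, -1.75739915],
       [ 0.        ,  0.        ,  0.        ,  1.        ]])}
top {'fovy': 48.34966427881966, 'cx': 280.3454011053451, 'cy': 209.3988333657897, 'camera_from_world': array([[ 0.02335907, -0.99956728,  0.01787733,  0.00831668],
       [ 0.98436506,  0.02611926,  0.17419304, -0.58267102],
       [-0.17458461,  0.01352883,  0.98454923, -1.3606014 ],
       [ 0.        ,  0.        ,  0.        ,  1.        ]])}
[0.2295776  0.58061386 0.22166237] [[-9.29855583e-01  3.67923215e-01 -1.05022429e-03]
 [ 3.67924524e-01  9.29854213e-01 -1.63915934e-03]
 [ 3.73470710e-04 -1.91058474e-03 -9.99998105e-01]] 0.1
```

View pics/scene0.png

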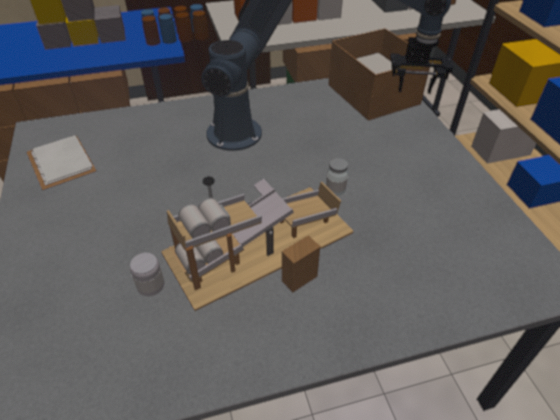

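View pics/top0.png

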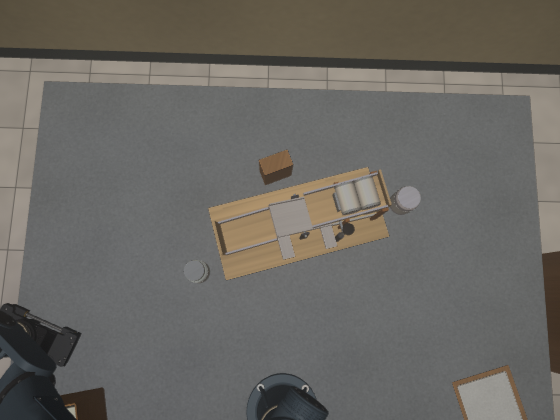

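The scene view shows the rack with the pad at about (209,181) and the left paddle at about (264,188). In the top view the base corners are near (209,208), (226,279), (388,236) and (370,167), the pad is near (348,229) and the left paddle near (287,248). The jar stands near (196,271).

```bash
python3 - <<'E'
from h import *
import pickle
d=pickle.load(open("c0.pkl","rb"))
t=d["top"]["color"][150:290,190:420]; s=d["scene"]["color"][150:240,160:360]
a=cv2.resize(t,None,fx=3.4,fy=3.4,interpolation=cv2.INTER_CUBIC)[:,:782]
cv2.imwrite("pics/topcrop.png",a)
b=cv2.resize(s,None,fx=4,fy=4,interpolation=cv2.INTER_CUBIC); cv2.imwrite("pics/scenecrop.png",b)
c=d["top"]; P=[onz(c,u,v,.0) for u,v in((209,208),(226,279),(388,236),(370,167))]
print(np.round(P,3)); print(onz(c,348,229,.235),onz(c,287,248,.128))
c=d["scene"]; print(onz(c,209,181,.235),onz(c,264,188,.128))
E
```

```text
[[ 0.59   0.245  0.   ]
 [ 0.372  0.182  0.   ]
 [ 0.516 -0.315  0.   ]
 [ 0.736 -0.261  0.   ]]
[ 0.50248934 -0.15210027  0.235     ] [0.45900446 0.00262715 0.128     ]
[ 0.51075879 -0.15710518  0.235     ] [0.46131495 0.00067748 0.128     ]
```

View pics/topcrop.png

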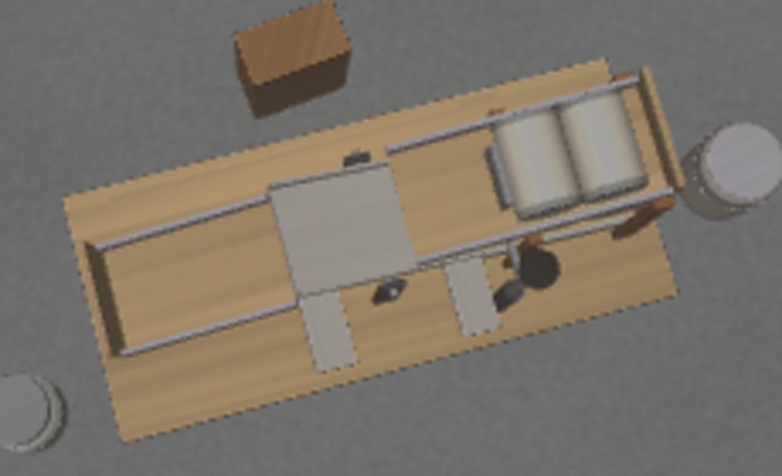

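View pics/scenecrop.png

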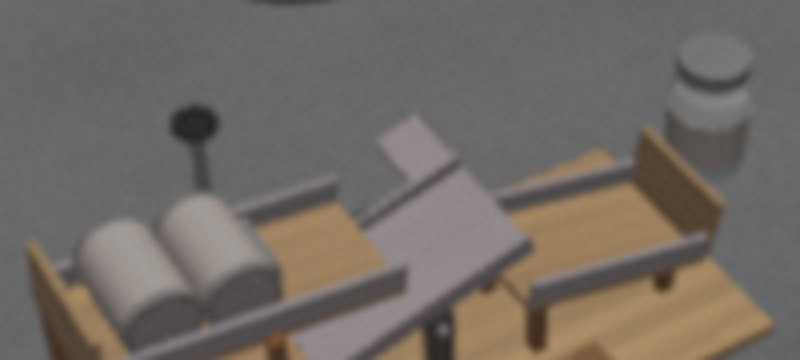

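The crops show the left paddle centre at top-crop (329,330), i.e. full-picture (286.8,247), and the pad at full (348.2,228.8) in the top view and (208.5,180.8) in the scene view. The jar stands clear to the left and the right paddle is low. I'll close the hand, line it up with the rack's y axis (turn +38°) and move above the left paddle.

Request:
jog_arm(
  delta_pos=[
    [22.5,-57.7,0],
    [22.5,-57.7,0],
    [22.5,-57.7,0],
    [22.5,-57.7,0],
    [22.5,-57.7,0],
    [22.5,-57.7,0],
    [22.5,-57.7,0],
    [22.5,-57.7,0],
    [22.5,-57.7,0],
    [22.5,-57.7,0],
    [22.5,-57.7,0],
    [22.5,-57.7,0],
  ],
  turn=[38,38,38,38,38,38,38,38,38,38,38,38],
  grip=[1,1,1,1,1,1,1,1,1,1,1,1],
)

```text
time_s: 1.6
position: [0.4541, 0.0043, 0.2221]
tcp_rot: [[-0.96, -0.281, -0.002], [-0.281, 0.96, 0.001], [0.002, 0.001, -1.0]]
force: [0.2, 0.3, 0.2]
opening: 0.007
grasp_force: 0.0
```

```bash
python3 - <<'E'
from h import *
import pickle
w=capture("wrist"); s=capture("scene")
pickle.dump([w,s],open("c1.pkl","wb"))
cv2.imwrite("pics/wrist1.png",w["color"])
ex=np.array([.961,.28]); ey=np.array([-.28,.961]); O=np.array([.5535,-.037])
for n,x,y,z in(("padC",-.085,-.1,.235),("paddle",-.085,.065,.130)):
    p=[*(O+x*ex+y*ey),z]; print(n,np.round(p,4),proj(w,p),proj(s,p))
d=pickle.load(open("c0.pkl","rb"))
def tri(A):
    M=np.zeros((3,3));b=np.zeros(3)
    for c,u,v in A:
        o,r=ray(c,u,v); r/=np.linalg.norm(r); Q=np.eye(3)-np.outer(r,r); M+=Q;b+=Q@o
    return np.linalg.solve(M,b)
print("pad tri",tri([(d["top"],348.2,228.8),(d["scene"],208.5,180.8)]))
print(proj(s,read_state()["position"]))
E
```

```text
padC [ 0.4998 -0.1569  0.235 ] [-83.98236112 272.43280575] [208.38382952 178.31127558]
paddle [0.4536 0.0017 0.13  ] [277.45167805 215.7949086 ] [263.66203232 185.7121924 ]
pad tri [ 0.50350221 -0.15569567  0.22903684]
[264.2296836  160.82683752]
```

View pics/wrist1.png

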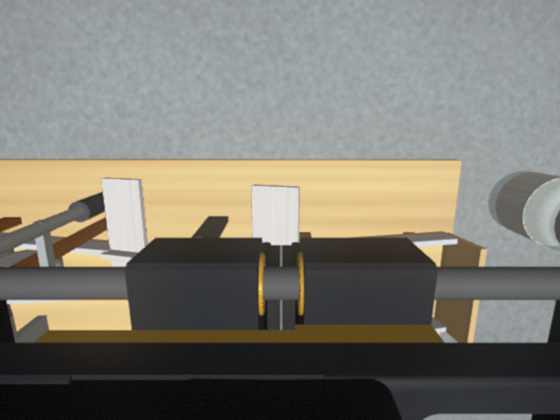

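The wrist view shows the left paddle at columns 252–299, its near edge at row 186, roughly under the fingertip centre line (281). The hand is aligned with the base edge.

```bash
python3 - <<'E'
from h import *
import pickle
w,s=pickle.load(open("c1.pkl","rb"))
ex=np.array([.961,.28]); ey=np.array([-.28,.961])
p=onz(w,275.5,186,.13)[:2]; print("near edge mid",p,"paddle pt",p+.027*ex)
l=onz(w,252,187,.133);r=onz(w,299,187,.133);print(np.linalg.norm(l-r), "tcp px",proj(w,read_state()["position"]))
E
```

```text
near edge mid [ 0.43230722 -0.00602309] paddle pt [0.45825422 0.00153691]
0.03415761435818738 tcp px [283.6452915  264.41232545]
```

Request:
jog_arm(
  delta_pos=[
    [0.3,-0.2,-3],
    [0.3,-0.2,-6],
    [0.3,-0.2,-8],
    [0.3,-0.2,-8.8],
    [0.3,-0.2,-9.4],
    [0.3,-0.2,-10],
    [0.3,-0.2,-10.5],
    [0.3,-0.2,-11],
    [0.3,-0.2,-11.4],
    [0.3,-0.2,-11.8],
    [0.3,-0.2,-12.1],
    [0.3,-0.2,-12.1],
  ],
  turn=[0,0,0,0,0,0,0,0,0,0,0,0],
  grip=[1,1,1,1,1,1,1,1,1,1,1,1],
)

```text
time_s: 3.2
position: [0.458, 0.0017, 0.1017]
tcp_rot: [[-0.959, -0.283, 0.0], [-0.283, 0.959, -0.001], [-0.0, -0.001, -1.0]]
force: [-1.9, -1.0, 5.9]
opening: 0.003
grasp_force: 0.0
```

Request:
jog_arm(
  delta_pos=[
    [0,0,-0.2],
    [0,0,-0.4],
    [0,0,-0.4],
  ],
  turn=[0,0,0],
  grip=[1,1,1],
)

```text
time_s: 3.58
position: [0.4565, 0.0018, 0.0976]
tcp_rot: [[-0.96, -0.281, -0.003], [-0.281, 0.96, -0.0], [0.003, 0.001, -1.0]]
force: [-5.1, -3.0, 7.3]
opening: 0.004
grasp_force: 2.7
```

A sideways force of 6 N suggests the gripper body may be rubbing the ramp rail's end. I'll lift, turn the hand 90° so its body lies across the rack, and press again.

Request:
jog_arm(
  delta_pos=[
    [0,0,3],
    [0,0,7],
    [0,0,7],
    [0,0,7],
    [0,0,7],
    [0,0,7],
    [0,0,7],
    [0,0,7],
    [0,0,7],
    [0,0,7],
    [0,0,7],
    [0,0,7],
  ],
  turn=[0,0,-10,-20,-30,-40,-50,-60,-70,-80,-90,-90],
  grip=[1,1,1,1,1,1,1,1,1,1,1,1],
)

```text
time_s: 5.08
position: [0.4579, 0.002, 0.1672]
tcp_rot: [[-0.285, 0.959, -0.0], [0.959, 0.285, -0.0], [-0.0, -0.0, -1.0]]
force: [0.2, -1.0, 0.9]
opening: 0.006
grasp_force: 0.0
```

```bash
python3 - <<'E'
from h import *
import pickle
w=capture("wrist"); s=capture("scene"); t=capture("top")
pickle.dump([w,s,t],open("c2.pkl","wb"))
a=cv2.resize(s["color"][150:290,160:360],(800,560),interpolation=cv2.INTER_CUBIC); cv2.imwrite("pics/scene2.png",a)
print(read_state()["force"])
E
```

```text
[ 0.5888577  -1.07457383  0.50830948]
```

View pics/scene2.png

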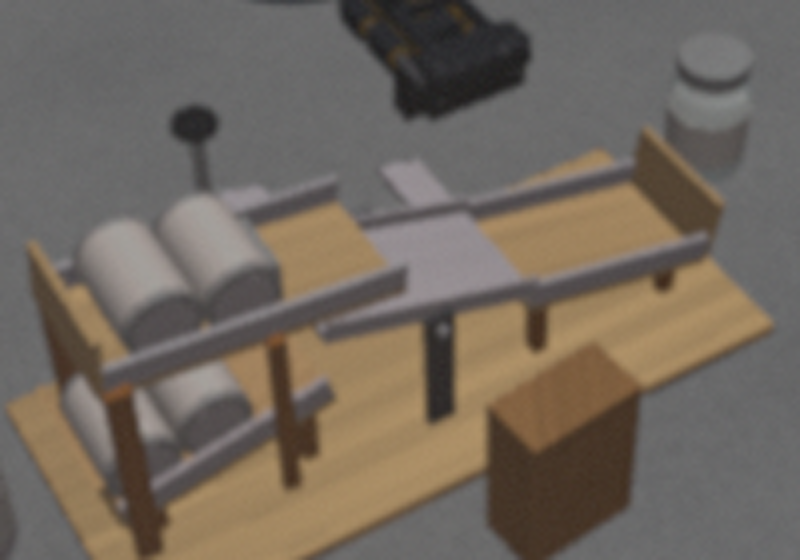

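The picture shows the gate rocked (nearly) fully over to the left, the cans still waiting, the bystanders unmoved. I'll press again with the clear hand pose to make sure that it is at its limit.

Request:
jog_arm(
  delta_pos=[
    [0,0,-3],
    [0,0,-5.5],
    [0,0,-6.3],
    [0,0,-6.7],
    [0,0,-7.0],
    [0,0,-7.2],
    [0,0,-7.2],
  ],
  turn=[0,0,0,0,0,0,0],
  grip=[1,1,1,1,1,1,1],
)

```text
time_s: 6.1
position: [0.4585, 0.0019, 0.0979]
tcp_rot: [[-0.283, 0.959, 0.003], [0.959, 0.283, -0.001], [-0.002, 0.002, -1.0]]
force: [-3.1, -0.1, 16.3]
opening: 0.004
grasp_force: 8.1
```

Request:
jog_arm(
  delta_pos=[
    [0,0,-0.2],
    [0,0,-0.3],
    [0,0,-0.3],
  ],
  turn=[0,0,0],
  grip=[1,1,1],
)

```text
time_s: 6.48
position: [0.4586, 0.0018, 0.0973]
tcp_rot: [[-0.284, 0.959, 0.004], [0.959, 0.284, -0.002], [-0.003, 0.003, -1.0]]
force: [-8.3, 1.0, 41.0]
opening: 0.008
grasp_force: 19.8
```

Hard stop at the expected height (97 mm), so the gate is fully over. Now I'll lift and go above the pad, turning the hand back.

Request:
jog_arm(
  delta_pos=[
    [0,0,3],
    [0,0,9],
    [0,0,15],
    [0,0,20],
    [2,-7,20],
    [4,-13,20],
    [4.5,-15.8,20],
    [4.5,-15.8,20],
    [4.5,-15.8,20],
    [4.5,-15.8,20],
    [4.5,-15.8,20],
    [4.5,-15.8,20],
  ],
  turn=[0,0,10,20,30,40,50,60,70,80,90,90],
  grip=[1,1,1,1,1,1,1,1,1,1,1,1],
)

```text
time_s: 7.98
position: [0.5028, -0.1558, 0.2931]
tcp_rot: [[-0.96, -0.281, 0.001], [-0.281, 0.96, -0.0], [-0.001, -0.001, -1.0]]
force: [-0.0, -0.5, -0.9]
opening: 0.002
grasp_force: 0.0
```

```bash
python3 - <<'E'
from h import *
import pickle
w=capture("wrist"); s=capture("scene")
pickle.dump([w,s],open("c3.pkl","wb"))
a=np.hstack([cv2.resize(w["color"],(400,300)),cv2.resize(s["color"][150:270,160:320],(400,300),interpolation=cv2.INTER_CUBIC)]); cv2.imwrite("pics/both3.png",a)
p=read_state()["position"]; print(p,proj(w,p),proj(w,[.5035,-.156,.235]))
E
```

```text
[ 0.50285904 -0.15578188  0.29293411] [281.19056364 264.1373598 ] [280.46778643 231.01312065]
```

View pics/both3.png

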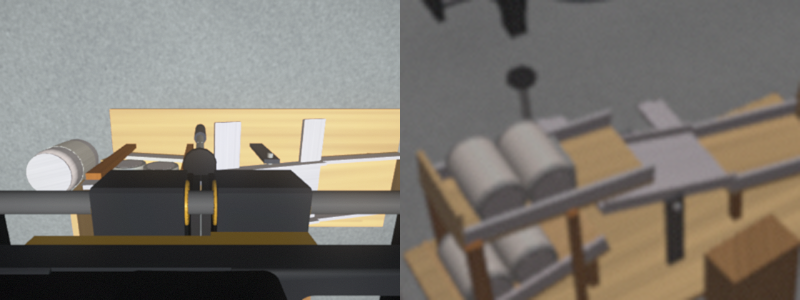

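The left half (wrist view) shows the pad disc centred near full-picture (280,231), exactly where expected under the fingertips. The right half shows the gate over and the cans still waiting. Pressing down.

Request:
jog_arm(
  delta_pos=[
    [0,0,-3],
    [0,0,-5],
    [0,0,-6],
    [0,0,-6.7],
    [0,0,-7.4],
    [0,0,-8],
    [0,0,-8.6],
    [0,0,-9.1],
    [0,0,-9.5],
    [0,0,-9.8],
    [0,0,-10],
    [0,0,-10],
  ],
  turn=[0,0,0,0,0,0,0,0,0,0,0,0],
  grip=[1,1,1,1,1,1,1,1,1,1,1,1],
)

```text
time_s: 9.57
position: [0.5031, -0.1559, 0.1971]
tcp_rot: [[-0.959, -0.283, 0.002], [-0.283, 0.959, -0.002], [-0.001, -0.002, -1.0]]
force: [-8.5, 3.6, 30.5]
opening: 0.004
grasp_force: 15.2
```

Fully down at 197 mm with 30 N against the stop. Lifting clear and checking.

Request:
jog_arm(
  delta_pos=[
    [0,0,2],
    [0,0,6],
    [0,0,11],
    [0,0,14],
    [-5,2,14],
    [-8,4,14],
    [-8,4,14],
    [-8,4,14],
    [-8,4,14],
    [-8,4,14],
    [-8,4,14],
    [-8,4,14],
  ],
  turn=[0,0,0,0,0,0,0,0,0,0,0,0],
  grip=[1,1,1,1,1,1,1,1,1,1,1,1],
)

```text
time_s: 11.08
position: [0.423, -0.116, 0.3324]
tcp_rot: [[-0.959, -0.283, -0.0], [-0.283, 0.959, 0.0], [0.0, 0.0, -1.0]]
force: [-0.2, -0.2, 0.3]
opening: 0.009
grasp_force: 0.0
```

```bash
python3 - <<'E'
from h import *
s=capture("scene")
cv2.imwrite("pics/scene4.png",cv2.resize(s["color"][150:290,160:360],(800,560),interpolation=cv2.INTER_CUBIC)); print(read_state()["time_s"])
E
```

```text
11.125
```

View pics/scene4.png

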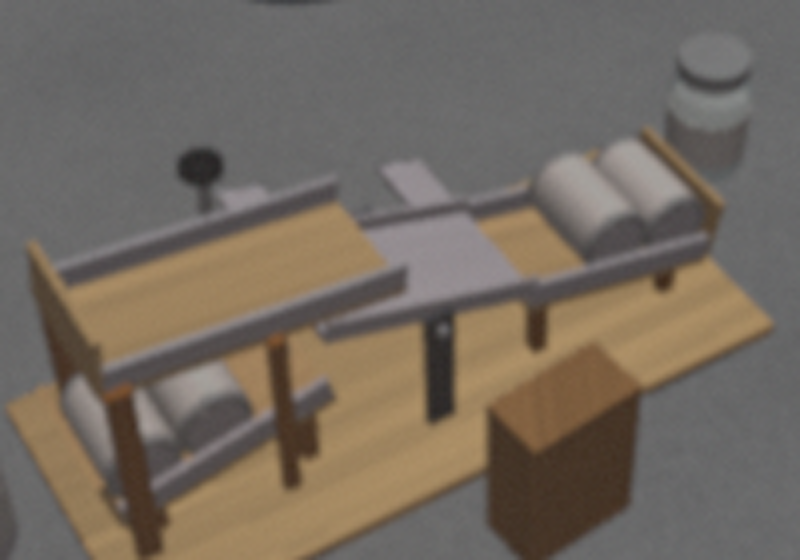

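Both cans lie at the end of the left chute (crop about (590,205) and (655,185)), the gate is over, the stop is down and the other groceries have not moved.

```bash
python3 -c "
from rig import *
print(hand_in())"
```

```text
the job is handed in; nothing more can be done
None
```

The gate is fully over to the left, the stop is fully down, and both cans have rolled into the left chute; the job is handed in, but on the first gate press the gripper body may have lightly rubbed the ramp rail (about 6 N sideways), so I turned the hand and pressed again.

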